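Put the red key fob away under the craft box's flap

ROBOT

A 6-joint arm with a two-finger parallel gripper is mounted at the origin on the work surface. World frame = base frame: x ahead of the robot, y to its left, z up, the work surface at z = 0. Lengths are in mm, angles in rad, forces in N, time in s.
With the tool pointing down it reaches from about 275 to 850 mm from the base axis. Payload 5.2 kg.
Tool frame: the origin (TCP) lies between the finger pads; the fingertips stand 19 mm ahead of it and the grasp point (between the pads) is the TCP (manip.nose_length is the distance from the TCP to the fingertips, in mm); z points along the fingers, y is the line along which they close (so a half turn about z gives the same grasp; the last joint's range is limited). The gripper opens to 85 mm and grips with 20 to 120 N. Pads are 22 mm wide; open, the fingers measure 114 mm over their backs; the gripper's body (76 mm by 85 mm) begins 54 mm behind the grasp point. The pads swing forward as they close: fully open they stand 13 mm farther back than shut.
Start: joints at [-1.49, 0.259, 1.535, -0, 1.348, -0.203], TCP at [154.024, -527.998, 250.31] pointing down, gripper open.
Joint ranges: [-3.14, 3.14], [-0.91, 2.08], [0.19, 2.58], [-1.22, 4.36], [0.22, 2.71], [-3.12, 3.12]. Speed limits (rad/s): [2.57, 2.57, 3.14, 3.14, 3.14, 3.14].

INTERFACE

Orientations are given as a rotation vector (axis times angle).
In Python, from cell import manip, cams gives the robot as it stands.
- The arm moves only by the tool drive_tool, never from a script. Its argument "deltas" is a list of rows, each a list of 3 entries, a list of its own where there are three numbers: the shift along the tool's x, y, z in mm, then the turn, a rotation vector about the tool's x, y, z in rad, then the opening in per cent of the stroke, from 0 (shut) to 100 (fully open). In form: [[[x, y, z], [ax, ay, az], jaw], ...]. A call has exactly 10 rows; each row shifts and turns the commanded pose from where the row before left it, along the tool's axes as they then stand; what a row does not reach is not made up. A row lasts 1/10 s, in which the tool goes at most 50 mm and 8.59 degrees, less where a joint would pass 70% of its speed; a pose out of reach is approached as far as the arm can. A call is refused whole if a number of a shift passes 50 or a number of a turn 0.15, either way. A call with a gripper value outside its range is refused whole. The fingers move at their own pace and stop on an object; "newtons" is the grip in N (left out, the last holds). Time passes only in rows, so rows that do not move let the fingers close, or fill a call up. It gives the time, the measured TCP pose, the force, the opening and the grip force at its end, in the units of the state.
- manip.state(): the state, without advancing time (a new reading comes with each control period).
- cams.capture(name): name is "scene" or "top"; returns the picture (480x640x3 uint8, red, green, blue); there is no depth.
- cams.calibration(name): a dict with "intrinsics" (3x3 intrinsics, pixels), "rvec" (rotation vector, rad) and "tvec" (3), from world to camera coordinates, as OpenCV has them. Camera axes: x right, y down, z forward; pixel columns grow to the right and rows downward; lengths in mm; the calibration is good to about 2 mm. A picture is of the moment at which its call begins. calibration takes no time and is no camera call.
- manip.sign_off(): hands the job in; it is judged then, once.
The state is a dict: "clock": time; "q": joint angles; "qd": joint speeds; "effort": joint torques, N m; "tool_pos": TCP position; "eef_rot": TCP orientation; "wrist_force": force on the tool from outside, world axes, zero at the start; "torque": the same for the moment, N m; "width": opening from 0.0 (shut) to 1.0 (fully open); "grasp_force": force on a finger pad.
Only numpy, scipy, OpenCV 4.12 (cv2) and the standard library are available. Lean on these libraries where they do the work, as an engineer would, in place of code of your own. Each camera call takes 0.05 s, during which the arm holds its last target. There are 200 camera calls.

TASK

Lift the blue divider flap of the wooden craft box by its black tab and swing it up to upright or beyond, where it stays open by itself. Then lay the red key fob flat on the floor of the lower tier that the flap was covering, and leave the flap open.

Things in the scene. Friction and masses are not known exactly. Their poses are not given: they have to be found in the camera images.
- flap (a joint): Hinge angle (rad) of the blue divider flap: 0 = closed, level over the lower tier; 1.57 = upright; 1.9 = stop, leaning back over the rivet tray. It may start slightly ajar. The stiff hinge keeps the flap at any angle where it is left; about 1.5 N upwards at the tab lifts it. Panel 168 x 160 x 6 mm, with ribs 8 mm high on top.
- flap_tab (a point): Grip point in the black tab on the flap's free edge; swings with it. Tab: 24 mm wide (x), 10 thick (z), 45 long (y), in the flap's plane, beyond the box wall; point mid-width, mid-thickness, 30 mm from wall and panel edge. x parallel to the hinge; y along the tab to the hinge. Hinge axis 190 mm off along +y, 5 mm off along -z. Pinched across its width, the tab can turn between the fingers.
- tier (a point): Centre of the floor of the lower tier, the well under the flap in the light wooden craft box (170 x 230 x 60 mm, fixed, walls 5 mm). Well inside: 160 mm (x) by 150 mm (y), 55 deep, floor 5 mm above the counter. x parallel to the hinge, y level from the tab side towards the hinge and the rivet tray, z up. Hinge axis along x, 80 mm towards +y and 55.5 mm above this point.
- red_fob_centre (a point): Centre of the red key fob's body, half-way up (8 mm), lying flat on the counter. Body 16 mm thick (z), 36 mm wide (y), sides flat for 18 mm either way along x; round end 36 mm off at -x, thin neck and brass ring to 57 mm at +x. About 40 g. Same-shaped brown and green fobs, a white mug and a yellow-capped jar nearby are not wanted.
Mind the look-alikes: they are no part of the job. Leave any pink look-alike of the part that bears red_fob_centre alone.

How it is judged:
By the outcome, as a careful person would: the job done as asked, in the order asked, and still so for the second after the job is handed in, with the robot touching nothing.
It also fails if it takes over 54 s, if anything falls off the work surface, if the arm or the gripper's body presses on something with over 40 N, if the wrist force passes 120 N, or if a joint passes its speed limit or range.

## Working session

There is one attempt and no reset: what is moved stays moved. The work goes in short steps, Python scripts to look and compute and a tool call to move; the robot and the scene stay as the last step left them, time stands still between calls to the robot, and variables do not carry over. Pictures are saved under pics/ and viewed, at most 10 in all, crops included, and the job is handed in when it is done.

Besides the shell and the picture viewer there is one more tool, called after "Call:" in YAML: its name, and indented under it one key for each argument. drive_tool: Moves the arm, as the interface text tells. Its arguments: {"type":"object","properties":{"deltas":{"type":"array"},"newtons":{"type":"number"}},"required":["deltas"]}

```bash
mkdir -p pics; ls
cat > h.py <<'E'
import numpy as np,cv2
from cell import manip,cams
def cal(n):
    c=cams.calibration(n);K=np.array(c["intrinsics"],float);R=cv2.Rodrigues(np.array(c["rvec"],float))[0];return K,R,np.array(c["tvec"],float).ravel()
def ray(n,p):
    K,R,t=cal(n);d=R.T@np.linalg.solve(K,[p[0],p[1],1]);return -R.T@t,d/np.linalg.norm(d)
def onz(n,p,z):
    o,d=ray(n,p);return o+d*(z-o[2])/d[2]
def tri(p1,p2,n1="scene",n2="top"):
    o1,d1=ray(n1,p1);o2,d2=ray(n2,p2)
    s=np.linalg.lstsq(np.c_[d1,-d2],o2-o1,rcond=None)[0]
    a=o1+s[0]*d1;b=o2+s[1]*d2;return (a+b)/2,np.linalg.norm(a-b)
def proj(n,P):
    K,R,t=cal(n);q=(K@(R@np.atleast_2d(P).T+t[:,None])).T;return q[:,:2]/q[:,2:]
def snap(n,f):
    im=cams.capture(n);cv2.imwrite("pics/"+f,im[:,:,::-1]);return im
E
python3 - <<'E'
from h import *
for n in("scene","top"):
    snap(n,n+"0.png");print(n,ray(n,(320,240)))
s=manip.state();print(s)
E
```

```text
pics
scene (array([1100.62463633, -164.39050522,  889.45157824]), array([-0.55603776,  0.13414877, -0.82025979]))
top (array([ 486.22868675,  -53.15194504, 1020.64529352]), array([ 0.06350209, -0.00498723, -0.99796924]))
{'clock': 0.1, 'q': array([-1.48980232e+00,  2.59311823e-01,  1.53592410e+00,  6.35345004e-06,
        1.34799176e+00, -2.02768390e-01]), 'qd': array([-0.00198606, -0.00013485, -0.0016539 , -0.00151979,  0.00103448,
       -0.00029162]), 'effort': array([ 1.86617573e-03, -4.46972001e+01, -2.91248006e+01, -3.54488257e-04,
        6.28824040e-03, -1.86805426e-05]), 'tool_pos': array([ 153.99028098, -527.57107179,  249.55522858]), 'eef_rot': array([-3.10841019e+00, -4.44006064e-01, -1.65906594e-04]), 'wrist_force': array([-0.20797614,  0.18698205, -0.73719794]), 'torque': array([0.04903995, 0.04002375, 0.01820002]), 'grasp_force': 0.0, 'width': 1.0017316199614503}
```

View pics/scene0.png

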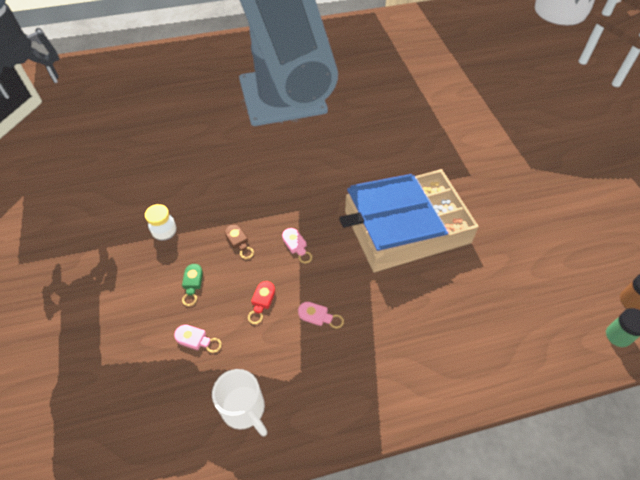

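View pics/top0.png

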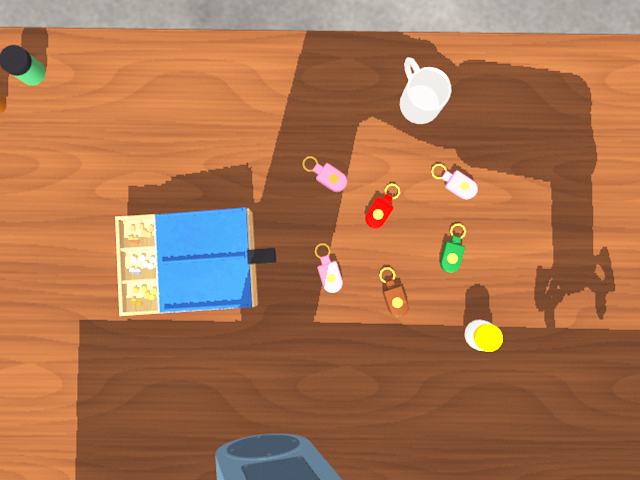

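The red fob is at scene (262,297) and top (380,213). The black tab is at scene (350,220) and top (262,255), and the blue flap is nearly closed. Three pink fobs are nearby. Next I'll measure from masks.

```bash
cat > m.py <<'E'
from h import *
def mask(im,kind):
    h=cv2.cvtColor(im,cv2.COLOR_RGB2HSV).astype(int);H,S,V=h[...,0],h[...,1],h[...,2]
    if kind=="red": m=((H<4)|(H>176))&(S>215)&(V>110)
    if kind=="blue": m=(H>100)&(H<120)&(S>150)&(V>50)
    if kind=="black": m=(V<60)&(S<120)
    if kind=="dot": m=(H>20)&(H<33)&(S>120)&(V>190)
    return m.astype(np.uint8)
def blob(m,near,r):
    w=np.zeros_like(m);cv2.circle(w,near,r,1,-1)
    n,l,s,c=cv2.connectedComponentsWithStats(m*w)
    k=1+np.argmax(s[1:,4]);return (l==k).astype(np.uint8),c[k],s[k,4]
E
python3 - <<'E'
from m import *
ims={n:cv2.imread(f"pics/{n}0.png")[:,:,::-1] for n in("scene","top")}
N={"red":{"scene":(262,295),"top":(380,213)},"black":{"scene":(352,220),"top":(262,256)},"blue":{"scene":(398,210),"top":(204,260)}}
C={}
for k,r in(("red",30),("dot",9),("black",22),("blue",90)):
    for n in ims:
        m,c,a=blob(mask(np.ascontiguousarray(ims[n]),k),(N["red"] if k=="dot" else N[k])[n],r);C[k,n]=c
        cs=max(cv2.findContours(m,0,2)[0],key=cv2.contourArea)
        rect=cv2.minAreaRect(cs);ap=cv2.approxPolyDP(cv2.convexHull(cs),4,True)[:,0]
        print(k,n,c.round(1),a,cv2.boxPoints(rect).round(1).tolist(),ap.tolist())
        if k=="red":
            P=np.array([onz(n,p,12)[:2] for p in np.argwhere(m)[:,::-1]])
            w,v=np.linalg.eigh(np.cov(P.T));print(" centroid z12",P.mean(0),"axis",v[:,1])
    p=tri(C[k,"scene"],C[k,"top"]);print(k,"tri",p[0].round(1),round(p[1],1))
E
python3 - <<'E'
import cv2
im=cv2.imread('pics/top0.png')[180:330,100:300];a=cv2.resize(im,None,fx=4,fy=4,interpolation=2)
cv2.imwrite('pics/c1.png',a)
E
```

```text
Traceback (most recent call last):
  File "m.py", line 12, in blob
    k=1+np.argmax(s[1:,4]);return (l==k).astype(np.uint8),c[k],s[k,4]
        ~~~~~~~~~^^^^^^^^^
ValueError: attempt to get argmax of an empty sequence
```

View pics/c1.png

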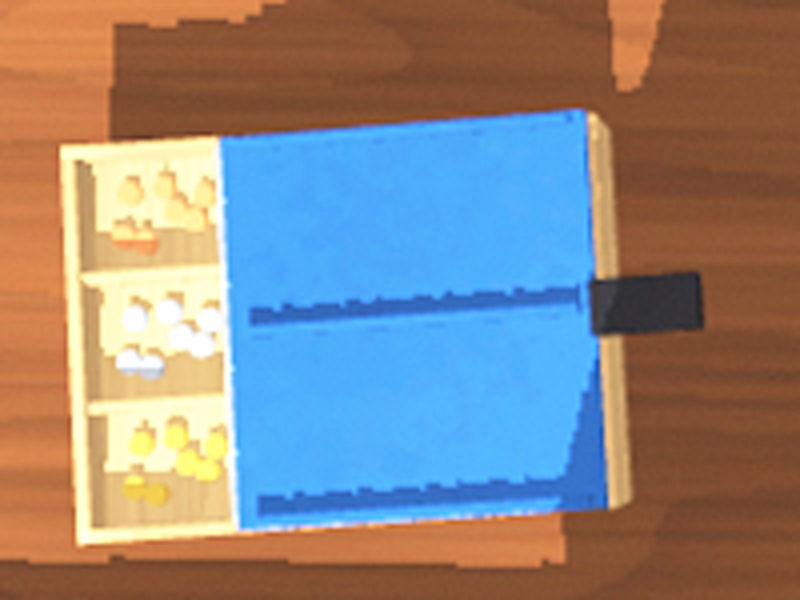

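The flap fills the crop; its free edge is at crop x≈590-605 and the tab spans crop (592-703, 272-334). The red threshold is wrong, so I'll check the pixel values.

```bash
cat > r.py <<'E'
from m import *
ims={n:cv2.imread(f"pics/{n}0.png")[:,:,::-1].copy() for n in("scene","top")}
print(cv2.cvtColor(ims["top"],cv2.COLOR_RGB2HSV)[205:222:4,372:390:4].tolist(),cv2.cvtColor(ims["top"],cv2.COLOR_RGB2HSV)[205:212:4,395:400:4].tolist(),cv2.cvtColor(ims["scene"],cv2.COLOR_RGB2HSV)[288:303:7,260:270:5].tolist(),cv2.cvtColor(ims["scene"],cv2.COLOR_RGB2HSV)[220,340:365:5].tolist())
N={"red":{"scene":(262,295),"top":(380,213)},"black":{"scene":(352,220),"top":(262,256)},"blue":{"scene":(398,210),"top":(204,260)}}
C={}
for k,r in(("red",30),("dot",9),("black",22),("blue",90)):
    for n in ims:
        try:
            m,c,a=blob(mask(ims[n],k),(N["red"] if k=="dot" else N[k])[n],r);C[k,n]=c
        except ValueError: print(k,n,"none"); continue
        cs=max(cv2.findContours(m,0,2)[0],key=cv2.contourArea)
        rect=cv2.minAreaRect(cs);ap=cv2.approxPolyDP(cv2.convexHull(cs),3,True)[:,0]
        print(k,n,c.round(1),a,cv2.boxPoints(rect).round(1).tolist(),ap.tolist())
        if k=="red":
            P=np.array([onz(n,p,12)[:2] for p in np.argwhere(m)[:,::-1].astype(float)])
            w,v=np.linalg.eigh(np.cov(P.T));print(" centroid z12",P.mean(0),"axis",v[:,1])
    if (k,"scene") in C and (k,"top") in C:
        p=tri(C[k,"scene"],C[k,"top"]);print(k,"tri",p[0].round(1),round(p[1],1))
E
sed -i 's/m=((H<4)|(H>176))&(S>215)&(V>110)/m=((H<5)|(H>174))\&(S>200)\&(V>90)/' m.py; python3 r.py
```

```text
[[[2, 242, 255], [0, 244, 255], [0, 241, 255], [1, 248, 255], [0, 248, 255]], [[1, 234, 255], [21, 188, 255], [10, 222, 255], [1, 241, 255], [1, 242, 255]], [[4, 243, 255], [30, 123, 255], [30, 124, 255], [1, 247, 255], [2, 251, 255]], [[1, 241, 255], [30, 118, 255], [30, 123, 255], [1, 247, 255], [8, 180, 236]], [[1, 237, 255], [0, 233, 255], [1, 244, 255], [2, 255, 255], [11, 161, 187]]] [[[11, 161, 208], [12, 164, 207]], [[12, 162, 212], [12, 164, 212]]] [[[3, 119, 247], [28, 89, 247]], [[6, 133, 247], [23, 106, 247]], [[0, 156, 249], [0, 157, 247]]] [[3, 37, 62], [140, 15, 51], [150, 16, 49], [60, 5, 48], [165, 22, 70]]
red scene none
red top [379.2 210.9] 512 [[361.20001220703125, 221.10000610351562], [380.79998779296875, 189.6999969482422], [397.70001220703125, 200.1999969482422], [378.0, 231.60000610351562]] [[391, 196], [393, 207], [382, 225], [369, 226], [365, 218], [375, 199]]
 centroid z12 [ 604.46728606 -165.27073609] axis [-0.85220234  0.52321236]
dot scene none
dot top [377.5 214. ] 76 [[371.0, 214.0], [377.5, 207.5], [384.0, 214.0], [377.5, 220.5]] [[379, 209], [382, 2
[... 228 characters left out ...]
 top [263.3 255.6] 296 [[249.10000610351562, 249.60000610351562], [274.20001220703125, 247.8000030517578], [275.1000061035156, 261.1000061035156], [250.10000610351562, 262.8999938964844]] [[274, 249], [275, 261], [250, 262], [254, 250]]
black tri [519.1  38.2  80.4] 1.9
blue scene [444.3 231. ] 3 [[443.6000061035156, 230.1999969482422], [444.0, 230.0], [445.0, 232.0], [444.6000061035156, 232.1999969482422]] [[444, 230]]
blue top [203.  259.7] 8910 [[154.1999969482422, 212.6999969482422], [245.60000610351562, 207.39999389648438], [251.3000030517578, 306.20001220703125], [159.89999389648438, 311.5]] [[245, 208], [251, 306], [160, 311], [155, 215]]
blue tri [5.318e+02 2.025e+02 5.000e-01] 100.3
```

```bash
sed -i 's/(S>200)&(V>90)/(S>(200 if top else 120))\&(V>90)/; s/(S>150)&(V>50)/(S>(150 if top else 100))\&(V>50)/; s/(S>120)&(V>190)/(S>(100 if top else 70))\&(V>190)/; s/def mask(im,kind)/def mask(im,kind,top=True)/; s/m=((H<5)/m=((H<(5 if top else 7))/' m.py; sed -i 's/mask(ims\[n\],k)/mask(ims[n],k,n=="top")/; s/^print(cv2.*//' r.py
cat >> r.py <<'E'
print("tab outer",tri((343,226),(274,248)),tri((340,217.5),(275,261)))
print("free edge/box corners")
for p in((247.5,207.5),(252,307),(155,214),(159.5,312)): print(onz("top",p,65.5).round(1),onz("top",p,80).round(1))
cs=cv2.resize(ims["scene"][150:300,240:490,::-1],None,fx=3,fy=3,interpolation=2);cv2.imwrite("pics/c2.png",cs)
E
python3 r.py
```

```text
red scene [262.6 297. ] 481 [[246.3000030517578, 309.29998779296875], [260.1000061035156, 277.20001220703125], [278.3999938964844, 285.0], [264.70001220703125, 317.1000061035156]] [[269, 281], [275, 288], [269, 307], [255, 313], [251, 302], [260, 282]]
 centroid z12 [ 610.64609324 -165.52701667] axis [-0.88257634  0.47016912]
red top [379.2 210.9] 512 [[361.20001220703125, 221.10000610351562], [380.79998779296875, 189.6999969482422], [397.70001220703125, 200.1999969482422], [378.0, 231.60000610351562]] [[391, 196], [393, 207], [382, 225], [369, 226], [365, 218], [375, 199]]
 centroid z12 [ 604.46728606 -165.27073609] axis [-0.85220234  0.52321236]
red tri [ 605.6 -166.     2.7] 0.7
dot scene [263.8 291.4] 55 [[258.5, 291.5], [264.0, 286.0], [269.0, 291.0], [263.5, 296.5]] [[266, 288], [268, 292], [262, 295], [260, 290]]
dot top [377.5 213.9] 85 [[371.0, 214.0], [377.5, 207.5], [384.0, 214.0], [377.5, 220.5]] [[379, 209], [382, 216], [376, 219], [373, 212]]
dot tri [ 598.9 -161.5   12.3] 1.2
black scene [349.8 219.9] 182 [[339.5, 216.6999969482422], [360.29998779296875, 212.5], [362.2
[... 542 characters left out ...]
9296875, 253.10000610351562]] [[410, 174], [446, 233], [377, 249], [348, 189]]
blue top [203.  259.7] 8910 [[154.1999969482422, 212.6999969482422], [245.60000610351562, 207.39999389648438], [251.3000030517578, 306.20001220703125], [159.89999389648438, 311.5]] [[245, 208], [251, 306], [160, 311], [155, 215]]
blue tri [511.5 142.2  66.3] 1.3
tab outer (array([531.85322869,  20.19584388,  82.4178242 ]), np.float64(1.6270717354178592)) (array([510.1695805 ,  19.01486729,  83.47487507]), np.float64(3.448082312896454))
free edge/box corners
[601.8  67.3  65.5] [600.   65.4  80. ]
[431.7  56.6  65.5] [432.5  55.   80. ]
[589.  225.7  65.5] [587.4 221.5  80. ]
[421.8 213.5  65.5] [422.8 209.5  80. ]
```

View pics/c2.png

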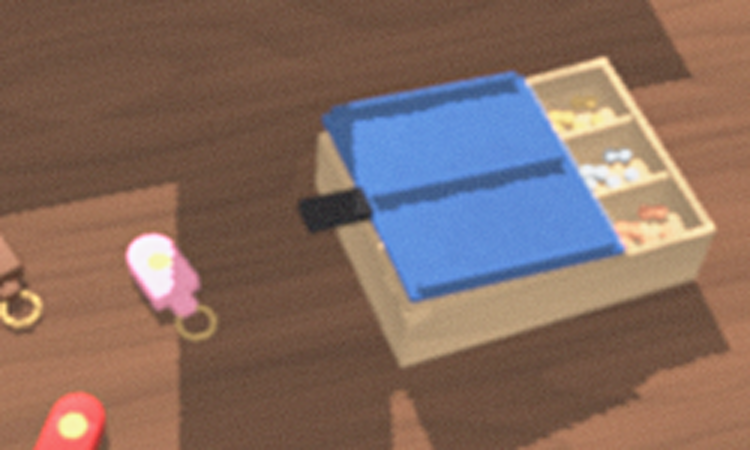

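The crop shows the flap slightly ajar, with a gap at its free edge above the box wall; the tab spans crop (300-370, 190-230), consistent with a measured tab height of about 81 mm (0.08 rad open). Next: fob axis and centre, and the offset to the tab.

```bash
cat >> h.py <<'E'
from scipy.spatial.transform import Rotation as Rn
def to(target,yaw=None,s=None):
    "shift in present tool axes; turn about tool z to bring tool y to world yaw (deg, mod 180)"
    s=s or manip.state();R=Rn.from_rotvec(s["eef_rot"])
    d=R.inv().apply(np.array(target)-s["tool_pos"])
    y=R.as_matrix()[:,1];a=np.degrees(np.arctan2(y[1],y[0]));e=None
    if yaw is not None: e=-np.radians((yaw-a+90)%180-90)
    print("t",s["clock"],"pos",s["tool_pos"].round(1),"zaxis",R.as_matrix()[:,2].round(3),"yawY",round(a,1),"F",s["wrist_force"].round(1),"w",round(s["width"],3),"g",round(s["grasp_force"],1),"| shift",d.round(1),"az",e)
E
python3 - <<'E'
from m import *
ims={n:cv2.imread(f"pics/{n}0.png")[:,:,::-1].copy() for n in("scene","top")}
for n,c,ring in(("top",(380,213),(392,191)),("scene",(262,295),(255,317))):
    m,_,_=blob(mask(ims[n],"red",n=="top")|mask(ims[n],"dot",n=="top"),c,24)
    m=cv2.morphologyEx(m,cv2.MORPH_OPEN,np.ones((11,11),np.uint8)) # drops neck and ring
    P=np.array([onz(n,p,10)[:2] for p in np.argwhere(m)[:,::-1].astype(float)])
    r=cv2.minAreaRect(P.astype(np.float32));w,v=np.linalg.eigh(np.cov(P.T));a=v[:,1]*np.sign(v[0,1])
    q=P@a;k=P@np.array([-a[1],a[0]])
    print(n,"rect",r,"axis",np.degrees(np.arctan2(a[1],a[0])),"ext",q.max()-q.min(),k.max()-k.min(),"roundend+36",a*(q.min()+36)+np.array([-a[1],a[0]])*(k.max()+k.min())/2,"mean",P.mean(0),"dot->ring",)
print("ring z2",onz("top",(392,191),2),onz("scene",(255,317),2))
to((519.5,34,180),4.0)
E
```

```text
Traceback (most recent call last):
cv2.error: OpenCV(4.12.0) /io/opencv/modules/imgproc/src/convhull.cpp:143: error: (-215:Assertion failed) total >= 0 && (depth == CV_32F || depth == CV_32S) in function 'convexHull'
```

Run:
```python
from m import *
ims={n:cv2.imread(f"pics/{n}0.png")[:,:,::-1].copy() for n in("scene","top")}
E=lambda k:cv2.getStructuringElement(cv2.MORPH_ELLIPSE,(k,k))
for n,c in(("top",(380,213)),("scene",(262,295))):
    m,_,_=blob(mask(ims[n],"red",n=="top"),c,24)
    m=cv2.drawContours(np.zeros_like(m),cv2.findContours(m,0,2)[0],-1,1,-1)
    m=cv2.morphologyEx(m,cv2.MORPH_OPEN,E(11))
    P=np.array([onz(n,p,10)[:2] for p in np.argwhere(m)[:,::-1].astype(float)])
    r=cv2.minAreaRect(P.astype(np.float32));w,v=np.linalg.eigh(np.cov(P.T));a=v[:,1]*np.sign(v[0,1]);b=np.array([-a[1],a[0]])
    q=P@a;k=P@b
    print(n,"rect",r,"axis",np.degrees(np.arctan2(a[1],a[0])),"ext",np.ptp(q),np.ptp(k),"roundend+36",a*(q.min()+36)+b*(k.max()+k.min())/2,"mean",P.mean(0))
print("ring z2",onz("top",(392,191),2),onz("scene",(255,317),2))
to((519.5,34,180),4.0)
```

```text
top rect ((601.581298828125, -163.66505432128906), (36.04111099243164, 59.46513748168945), 58.341522216796875) axis -32.169896404392404 ext 59.47773092828504 36.12631930619099 roundend+36 [ 606.85874833 -167.02806412] mean [ 601.62258248 -163.68918548]
scene rect ((606.6917724609375, -164.293212890625), (41.38258743286133, 68.72789764404297), 58.8889274597168) axis -27.164379421620335 ext 69.01453319187237 42.2787093763982 roundend+36 [ 608.10041655 -165.00978618] mean [ 606.09113634 -164.07154164]
ring z2 [ 642.66586732 -189.83937146    2.        ] [ 645.14140057 -188.2233975     2.        ]
t 0.1 pos [ 154.  -527.6  249.6] zaxis [-0.     0.002 -1.   ] yawY -73.7 F [-0.2  0.2 -0.7] w 1.002 g 0.0 | shift [ 508.1 -436.7   70.4] az -1.356848245111151
```

Call:
drive_tool:
  deltas:
    - [[36,-31,5],[0,0,0],60]
    - [[36,-31,5],[0,0,0],60]
    - [[36,-31,5],[0,0,0],60]
    - [[36,-31,5],[0,0,0],60]
    - [[36,-31,5],[0,0,0],60]
    - [[36,-31,5],[0,0,0],60]
    - [[36,-31,5],[0,0,0],60]
    - [[36,-31,5],[0,0,0],60]
    - [[36,-31,5],[0,0,0],60]
    - [[36,-31,5],[0,0,0],60]
  newtons: 40

```text
clock: 1.1
tool_pos: [413.4, -127.7, 200.1]
eef_rot: [3.11, 0.444, 0.0]
wrist_force: [0.5, -1.3, -0.2]
width: 0.602
grasp_force: 0.0
```

Call:
drive_tool:
  deltas:
    - [[37,-32,5],[0,0,0],60]
    - [[37,-32,5],[0,0,0],60]
    - [[37,-32,5],[0,0,0],60]
    - [[37,-31,5],[0,0,-0.14],60]
    - [[0,0,0],[0,0,-0.14],60]
    - [[0,0,0],[0,0,-0.14],60]
    - [[0,0,0],[0,0,-0.14],60]
    - [[0,0,0],[0,0,-0.14],60]
    - [[0,0,0],[0,0,-0.14],60]
    - [[0,0,0],[0,0,-0.14],60]

```text
clock: 2.1
tool_pos: [519.0, 33.9, 179.9]
eef_rot: [-2.529, -1.863, 0.001]
wrist_force: [0.2, -0.7, -0.2]
width: 0.598
grasp_force: 0.0
```

```bash
python3 -c "
from h import *
to((519.5,33.5,80),4)"
```

```text
t 2.1 pos [519.   33.9 179.9] zaxis [-0.001  0.    -1.   ] yawY -17.3 F [ 0.2 -0.7 -0.2] w 0.598 g 0.0 | shift [-0.2  0.7 99.9] az -0.37092023150345693
```

Call:
drive_tool:
  deltas:
    - [[0,0,10],[0,0,-0.12],60]
    - [[0,0,10],[0,0,-0.13],60]
    - [[0,0,10],[0,0,-0.12],60]
    - [[0,0,10],[0,0,0],60]
    - [[0,0,10],[0,0,0],60]
    - [[0,0,10],[0,0,0],60]
    - [[0,0,10],[0,0,0],60]
    - [[0,0,10],[0,0,0],60]
    - [[0,0,10],[0,0,0],60]
    - [[0,0,10],[0,0,0],60]

```text
clock: 3.1
tool_pos: [519.4, 33.7, 79.5]
eef_rot: [2.151, 2.29, 0.0]
wrist_force: [0.0, 0.1, -0.1]
width: 0.598
grasp_force: 0.0
```

Run:
```python
from h import *
to((519.5,33.5,80),4)
im=snap("scene","s1.png");a=cv2.resize(im[140:290,230:430,::-1],None,fx=4,fy=4,interpolation=2)
cv2.imwrite("pics/s1c.png",a)
```

```text
t 3.1 pos [519.4  33.7  79.5] zaxis [ 0. -0. -1.] yawY 3.6 F [ 0.   0.1 -0.1] w 0.598 g 0.0 | shift [-0.2  0.1 -0.5] az -0.007091525394544521
```

View pics/s1c.png

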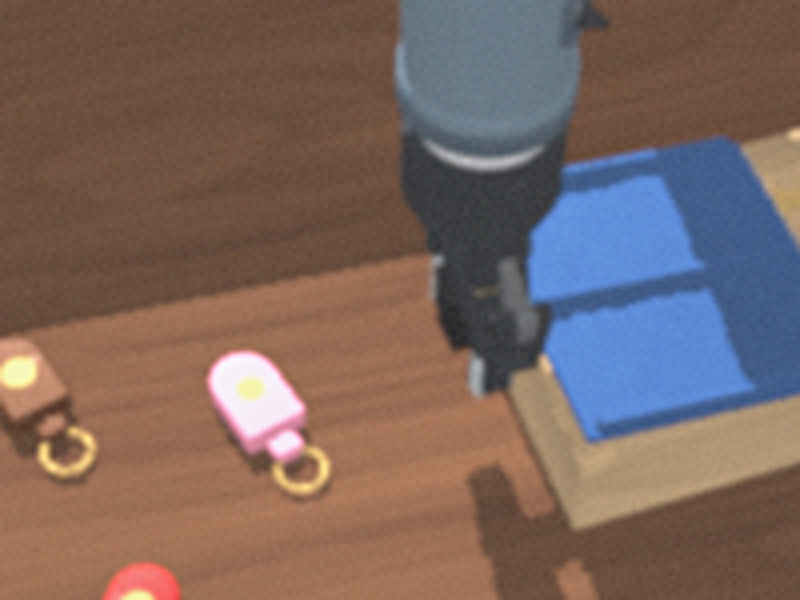

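The fingers straddle the tab at crop (490-540, 280-390), clear of the panel. Closing.

Call:
drive_tool:
  deltas:
    - [[0,0,0],[0,0,0],0]
    - [[0,0,0],[0,0,0],0]
    - [[0,0,0],[0,0,0],0]
    - [[0,0,0],[0,0,0],0]
    - [[0,0,0],[0,0,0],0]
    - [[0,0,0],[0,0,0],0]
    - [[0,0,0],[0,0,0],0]
    - [[0,0,0],[0,0,0],0]
    - [[0,0,0],[0,0,0],0]
    - [[0,0,0],[0,0,0],0]
  newtons: 30

```text
clock: 4.15
tool_pos: [521.1, 33.9, 81.2]
eef_rot: [2.148, 2.289, 0.004]
wrist_force: [4.8, 2.6, -1.7]
width: 0.273
grasp_force: 32.4
```

Run:
```python
from h import *
to((519.5,33.5,80),4)
# arc in (toward hinge h, up u) from angle th0, radius 190 about hinge 60.5 with 5mm offset
s=manip.state();z=s["tool_pos"][2]
from scipy.optimize import brentq
f=lambda t:190*np.sin(t)+5*np.cos(t)+60.5
t0=brentq(lambda t:f(t)-z,0,.5)
T=np.linspace(t0,1.72,41);h=-190*np.cos(T)+5*np.sin(T);print("t0",t0)
print(np.c_[T[1:],np.diff(h),np.diff(f(T))].round(2).tolist())
```

```text
t 4.15 pos [521.1  33.9  81.2] zaxis [ 0.004 -0.    -1.   ] yawY 3.6 F [ 4.8  2.6 -1.7] w 0.273 g 32.4 | shift [-0.3 -1.6  1.2] az -0.006381914753230708
t0 0.08297750531427778
[[0.12, 1.01, 7.71], [0.16, 1.32, 7.66], [0.21, 1.63, 7.6], [0.25, 1.94, 7.53], [0.29, 2.25, 7.45], [0.33, 2.55, 7.35], [0.37, 2.85, 7.24], [0.41, 3.14, 7.11], [0.45, 3.43, 6.98], [0.49, 3.72, 6.83], [0.53, 3.99, 6.68], [0.57, 4.26, 6.51], [0.62, 4.52, 6.33], [0.66, 4.78, 6.14], [0.7, 5.03, 5.94], [0.74, 5.27, 5.72], [0.78, 5.5, 5.5], [0.82, 5.72, 5.28], [0.86, 5.93, 5.04], [0.9, 6.13, 4.79], [0.94, 6.32, 4.54], [0.98, 6.5, 4.27], [1.02, 6.67, 4.0], [1.07, 6.83, 3.73], [1.11, 6.97, 3.44], [1.15, 7.11, 3.16], [1.19, 7.23, 2.86], [1.23, 7.34, 2.56], [1.27, 7.44, 2.26], [1.31, 7.53, 1.96], [1.35, 7.6, 1.65], [1.39, 7.66, 1.33], [1.43, 7.71, 1.02], [1.47, 7.75, 0.7], [1.52, 7.77, 0.39], [1.56, 7.78, 0.07], [1.6, 7.77, -0.25], [1.64, 7.76, -0.57], [1.68, 7.73, -0.89], [1.72, 7.68, -1.2]]
```

Call:
drive_tool:
  deltas:
    - [[1,1.5,-8.5],[0,0,0],0]
    - [[1.3,0,-7.7],[0,0,0],0]
    - [[1.6,0,-7.6],[0,0,0],0]
    - [[1.9,0,-7.5],[0,0,0],0]
    - [[2.3,0,-7.4],[0,0,0],0]
    - [[2.6,0,-7.3],[0,0,0],0]
    - [[2.8,0,-7.2],[0,0,0],0]
    - [[3.1,0,-7.1],[0,0,0],0]
    - [[3.4,0,-7],[0,0,0],0]
    - [[3.7,0,-6.8],[0,0,0],0]

```text
clock: 5.15
tool_pos: [519.3, 57.8, 154.9]
eef_rot: [2.15, 2.29, 0.0]
wrist_force: [3.9, 2.6, -4.9]
width: 0.275
grasp_force: 33.4
```

Run:
```python
from h import *
to((519.5,33.5,80),4)
```

```text
t 5.15 pos [519.3  57.8 154.9] zaxis [ 0. -0. -1.] yawY 3.6 F [ 3.9  2.6 -4.9] w 0.275 g 33.4 | shift [-24.2  -1.3  74.9] az -0.00681223688236325
```

Call:
drive_tool:
  deltas:
    - [[4,0,-6.7],[0,0,0],0]
    - [[4.3,0,-6.5],[0,0,0],0]
    - [[4.5,0,-6.3],[0,0,0],0]
    - [[4.8,0,-6.1],[0,0,0],0]
    - [[5,0,-5.9],[0,0,0],0]
    - [[5.3,0,-5.7],[0,0,0],0]
    - [[5.5,0,-5.5],[0,0,0],0]
    - [[5.7,0,-5.3],[0,0,0],0]
    - [[5.9,0,-5],[0,0,0],0]
    - [[6.1,0,-4.8],[0,0,0],0]

```text
clock: 6.15
tool_pos: [515.5, 108.9, 212.4]
eef_rot: [-2.15, -2.29, 0.002]
wrist_force: [-0.0, -0.3, -4.6]
width: 0.275
grasp_force: 34.4
```

Call:
drive_tool:
  deltas:
    - [[6.3,0,-4.5],[0,0,0],0]
    - [[6.5,0,-4.3],[0,0,0],0]
    - [[6.7,0,-4],[0,0,0],0]
    - [[6.8,0,-3.7],[0,0,0],0]
    - [[7,0,-3.4],[0,0,0],0]
    - [[7.1,0,-3.2],[0,0,0],0]
    - [[7.2,0,-2.9],[0,0,0],0]
    - [[7.3,0,-2.6],[0,0,0],0]
    - [[7.4,0,-2.3],[0,0,0],0]
    - [[7.5,0,-2],[0,0,0],0]

```text
clock: 7.15
tool_pos: [510.4, 178.6, 244.8]
eef_rot: [-2.149, -2.289, 0.004]
wrist_force: [-5.4, -3.2, -5.0]
width: 0.274
grasp_force: 34.0
```

Run:
```python
from h import *
to((519.5,33.5,80),4)
```

```text
t 7.15 pos [510.4 178.6 244.8] zaxis [-0.003 -0.    -1.   ] yawY 3.6 F [-5.4 -3.2 -5. ] w 0.274 g 34.0 | shift [-145.4    0.4  164.8] az -0.006920975385245712
```

Call:
drive_tool:
  deltas:
    - [[7.6,-0.2,-1.7],[0,0,0],0]
    - [[7.7,-0.2,-1.3],[0,0,0],0]
    - [[7.7,-0.2,-1],[0,0,0],0]
    - [[7.8,-0.2,-0.7],[0,0,0],0]
    - [[7.8,-0.2,-0.4],[0,0,0],0]
    - [[7.8,-0.2,-0.1],[0,0,0],0]
    - [[7.8,-0.2,0.3],[0,0,0],0]
    - [[7.8,-0.2,0.6],[0,0,0],0]
    - [[7.7,-0.2,0.9],[0,0,0],0]
    - [[7.7,0,1.2],[0,0,0],0]

```text
clock: 8.15
tool_pos: [504.6, 255.7, 247.4]
eef_rot: [-2.15, -2.29, 0.001]
wrist_force: [-3.9, -2.6, -2.1]
width: 0.278
grasp_force: 33.9
```

Run:
```python
from h import *
to((519.5,33.5,80),4)
```

```text
t 8.15 pos [504.6 255.7 247.4] zaxis [-0.001 -0.    -1.   ] yawY 3.6 F [-3.9 -2.6 -2.1] w 0.278 g 33.9 | shift [-222.6    1.   167.5] az -0.006927828969836875
```

Call:
drive_tool:
  deltas:
    - [[0,0,0],[0,0,0],50]
    - [[0,0,0],[0,0,0],50]
    - [[0,0,0],[0,0,0],50]
    - [[0,0,-10],[0,0,0],50]
    - [[0,0,-20],[0,0,0],50]
    - [[0,0,-25],[0,0,0],50]
    - [[0,0,-25],[0,0,0],50]
    - [[0,0,-10],[0,0,0],50]
    - [[0,0,0],[0,0,0],50]
    - [[0,0,0],[0,0,0],50]

```text
clock: 9.15
tool_pos: [504.9, 255.1, 336.6]
eef_rot: [-2.15, -2.29, 0.001]
wrist_force: [-0.2, 0.0, -0.1]
width: 0.501
grasp_force: 0.0
```

Run:
```python
from h import *
to((606,-166,150),58.5)
im=snap("scene","s2.png");print(manip.state()["q"])
```

```text
t 9.15 pos [504.9 255.1 336.6] zaxis [-0.001 -0.    -1.   ] yawY 3.6 F [-0.2  0.  -0.1] w 0.501 g 0.0 | shift [-426.6   74.7  186.6] az -0.9582770430438976
[2.70803914e-01 2.46728003e-01 1.34399733e+00 2.85767834e-05
 1.55288107e+00 2.07959826e-01]
```

View pics/s2.png

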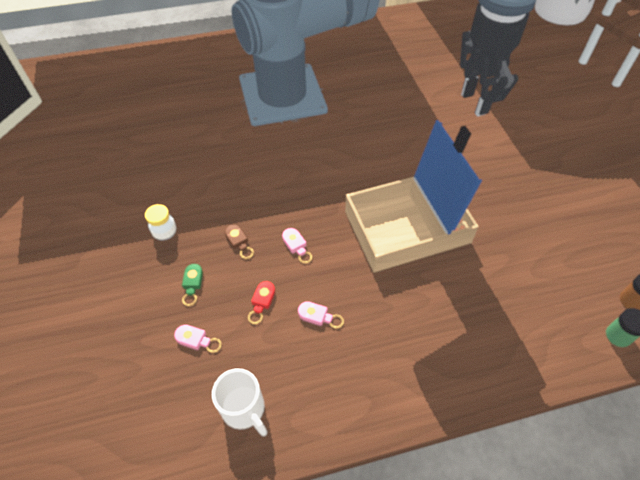

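The flap stands open, leaning back (blue panel around (447,177)), and the well floor is visible around (397,240). Now to the red fob.

Call:
drive_tool:
  deltas:
    - [[-42.5,7.5,0],[0,0,0],65]
    - [[-42.5,7.5,0],[0,0,0],65]
    - [[-42.5,7.5,0],[0,0,0],65]
    - [[-42.5,7.5,0],[0,0,0],65]
    - [[-42.5,7.5,0],[0,0,0],65]
    - [[-42.5,7.5,0],[0,0,0],65]
    - [[-42.5,7.5,0],[0,0,0],65]
    - [[-42.5,7.5,0],[0,0,0],65]
    - [[-42.5,7.5,0],[0,0,0],65]
    - [[-42.5,7.5,0],[0,0,0],65]

```text
clock: 10.2
tool_pos: [606.4, -165.7, 335.5]
eef_rot: [-2.149, -2.288, 0.001]
wrist_force: [-0.2, 0.1, -0.5]
width: 0.652
grasp_force: 0.0
```

Call:
drive_tool:
  deltas:
    - [[0,0,25],[0,0,-0.13],65]
    - [[0,0,30],[0,0,-0.14],65]
    - [[0,0,30],[0,0,-0.14],65]
    - [[0,0,30],[0,0,-0.14],65]
    - [[0,0,30],[0,0,-0.14],65]
    - [[0,0,30],[0,0,-0.14],65]
    - [[0,0,25],[0,0,-0.13],65]
    - [[0,0,20],[0,0,0],65]
    - [[0,0,20],[0,0,0],65]
    - [[0,0,10],[0,0,0],65]

```text
clock: 11.2
tool_pos: [604.6, -163.2, 83.8]
eef_rot: [-0.848, -3.019, -0.002]
wrist_force: [-0.3, 0.4, 0.7]
width: 0.651
grasp_force: 0.0
```

Run:
```python
from h import *
to((606,-166,20),58.5)
```

```text
t 11.2 pos [ 604.6 -163.2   83.8] zaxis [-0.005  0.003 -1.   ] yawY 58.6 F [-0.3  0.4  0.7] w 0.651 g 0.0 | shift [-3.  -1.6 63.8] az 0.0018946971164892933
```

Call:
drive_tool:
  deltas:
    - [[-1,0,10],[0,0,0],65]
    - [[0,0,10],[0,0,0],65]
    - [[0,0,10],[0,0,0],65]
    - [[0,0,8],[0,0,0],65]
    - [[0,0,6],[0,0,0],65]
    - [[0,0,6],[0,0,0],65]
    - [[0,0,5],[0,0,0],65]
    - [[0,0,5],[0,0,0],65]
    - [[0,0,0],[0,0,0],65]
    - [[0,0,0],[0,0,0],65]

```text
clock: 12.2
tool_pos: [607.6, -164.7, 27.3]
eef_rot: [-0.85, -3.024, -0.0]
wrist_force: [-0.1, 0.1, 0.3]
width: 0.65
grasp_force: 0.0
```

Run:
```python
from h import *
to((606,-166,20),58.5)
im=snap("top","t3.png");a=cv2.resize(im[130:280,300:500,::-1],None,fx=4,fy=4,interpolation=2)
cv2.imwrite("pics/t3c.png",a);print(proj("top",[[606,-166,16]]))
```

```text
t 12.2 pos [ 607.6 -164.7   27.3] zaxis [-0.  0. -1.] yawY 58.6 F [-0.1  0.1  0.3] w 0.65 g 0.0 | shift [ 0.6 -2.   7.3] az 0.0019737178439421447
[[379.84863186 209.79962024]]
```

View pics/t3c.png

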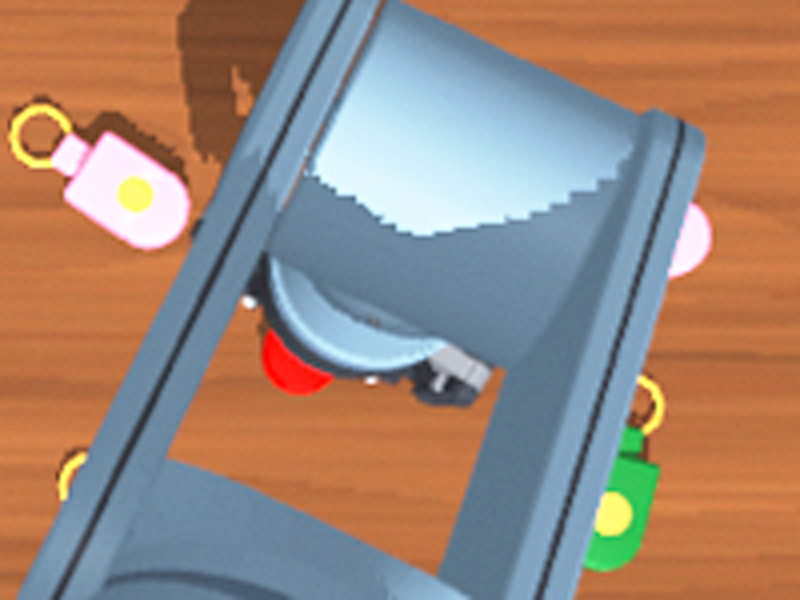

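The red fob's round end shows at crop (297,360) between the fingertips at crop (248,300) and (370,378), so the alignment is good. Lowering and closing.

Call:
drive_tool:
  deltas:
    - [[0,-2,4],[0,0,0],65]
    - [[0,0,3],[0,0,0],65]
    - [[0,0,0],[0,0,0],30]
    - [[0,0,0],[0,0,0],30]
    - [[0,0,0],[0,0,0],30]
    - [[0,0,0],[0,0,0],30]
    - [[0,0,0],[0,0,0],30]
    - [[0,0,0],[0,0,0],30]
    - [[0,0,0],[0,0,0],30]
    - [[0,0,0],[0,0,0],30]
  newtons: 30

```text
clock: 13.25
tool_pos: [606.5, -166.3, 20.3]
eef_rot: [-0.85, -3.024, 0.0]
wrist_force: [-0.3, 0.6, -0.6]
width: 0.409
grasp_force: 30.9
```

Run:
```python
from h import *
to((606,-166,20),58.5)
```

```text
t 13.25 pos [ 606.5 -166.3   20.3] zaxis [-0. -0. -1.] yawY 58.6 F [-0.3  0.6 -0.6] w 0.409 g 30.9 | shift [0.6 0.  0.3] az 0.0020339139327402492
```

Width 34.8 mm with 31 N: fob gripped. Lifting and checking.

Call:
drive_tool:
  deltas:
    - [[0,0,-5],[0,0,0],30]
    - [[0,0,-12],[0,0,0],30]
    - [[0,0,-20],[0,0,0],30]
    - [[0,0,-25],[0,0,0],30]
    - [[0,0,-25],[0,0,0],30]
    - [[0,0,-25],[0,0,0],30]
    - [[0,0,-20],[0,0,0],30]
    - [[0,0,-10],[0,0,0],30]
    - [[0,0,0],[0,0,0],30]
    - [[0,0,0],[0,0,0],30]

```text
clock: 14.25
tool_pos: [606.1, -166.2, 161.9]
eef_rot: [-0.85, -3.024, -0.0]
wrist_force: [-0.7, 0.4, -1.0]
width: 0.413
grasp_force: 31.0
```

Run:
```python
from h import *
to((506,126,160),58.5)
im=snap("scene","s4.png")
t=snap("top","t4.png");a=np.vstack([cv2.resize(im[100:350,150:500,::-1],(800,572))])
cv2.imwrite("pics/s4c.png",a)
# well floor / box rim check in top view
print(proj("top",[[512,142.7,5]]),proj("scene",[[512,142.7,5]]))
```

```text
t 14.25 pos [ 606.1 -166.2  161.9] zaxis [-0.001  0.    -1.   ] yawY 58.6 F [-0.7  0.4 -1. ] w 0.413 g 31.0 | shift [237.7 197.3   2.1] az 0.001969343572304129
[[209.22816041 260.25719682]] [[392.63463926 228.58968672]]
```

View pics/s4c.png

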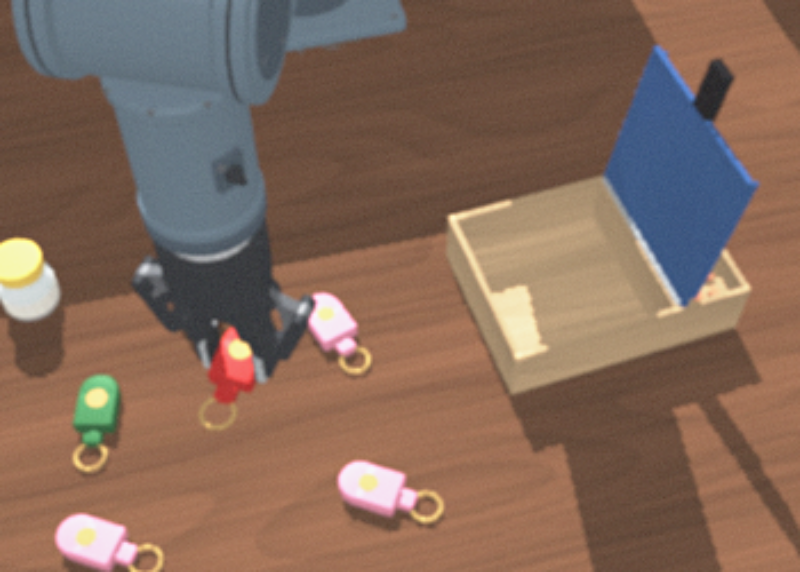

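The fob hangs in the fingers at crop (233,360), and the well is open with no obstruction. Carrying it over.

Call:
drive_tool:
  deltas:
    - [[23.5,19.2,0],[0,0,0],30]
    - [[23.5,19.2,0],[0,0,0],30]
    - [[23.5,19.2,0],[0,0,0],30]
    - [[23.5,19.2,0],[0,0,0],30]
    - [[23.5,19.2,0],[0,0,0],30]
    - [[23.5,19.2,0],[0,0,0],30]
    - [[23.5,19.2,0],[0,0,0],30]
    - [[23.5,19.2,0],[0,0,0],30]
    - [[23.5,19.2,0],[0,0,0],30]
    - [[23,19.2,0],[0,0,0],30]

```text
clock: 15.35
tool_pos: [505.1, 120.8, 161.2]
eef_rot: [-0.849, -3.022, 0.001]
wrist_force: [-0.5, -0.3, -0.6]
width: 0.415
grasp_force: 31.0
```

Call:
drive_tool:
  deltas:
    - [[0,0,0],[0,0,0],30]
    - [[0,0,15],[0,0,0],30]
    - [[0,0,15],[0,0,0],30]
    - [[0,0,15],[0,0,0],30]
    - [[0,0,15],[0,0,0],30]
    - [[0,0,15],[0,0,0],30]
    - [[0,0,15],[0,0,0],30]
    - [[0,0,10],[0,0,0],30]
    - [[0,0,0],[0,0,0],30]
    - [[0,0,0],[0,0,0],30]

```text
clock: 16.35
tool_pos: [506.3, 119.4, 62.1]
eef_rot: [-0.85, -3.024, 0.0]
wrist_force: [-0.3, 0.4, 0.6]
width: 0.414
grasp_force: 31.0
```

Run:
```python
from h import *
to((506,120,26),58.5)
im=snap("scene","s5.png")
cv2.imwrite("pics/s5c.png",cv2.resize(im[80:290,300:520,::-1],(628,600)))
```

```text
t 16.35 pos [506.3 119.4  62.1] zaxis [-0.001 -0.    -1.   ] yawY 58.6 F [-0.3  0.4  0.6] w 0.414 g 31.0 | shift [ 0.6  0.4 36.1] az 0.001702954026026683
```

View pics/s5c.png

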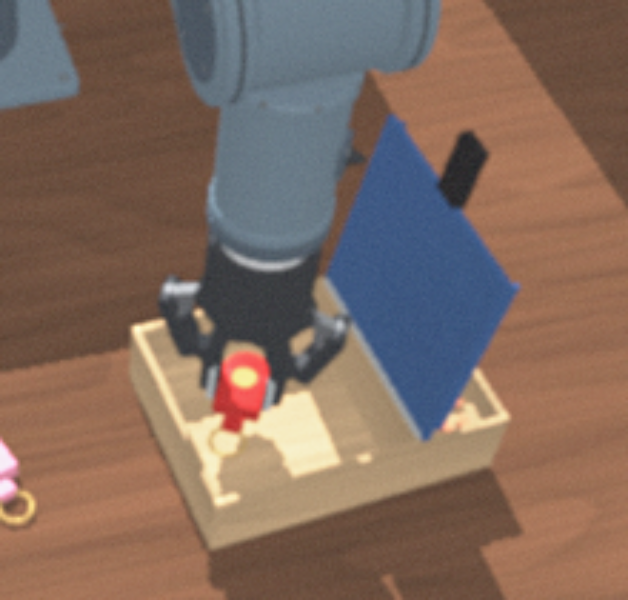

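The fob is inside the well outline at crop (240,385), with clearance to the walls and flap. Lowering.

Call:
drive_tool:
  deltas:
    - [[0,0,8],[0,0,0],30]
    - [[0,0,8],[0,0,0],30]
    - [[0,0,6],[0,0,0],30]
    - [[0,0,5],[0,0,0],30]
    - [[0,0,4],[0,0,0],30]
    - [[0,0,2],[0,0,0],30]
    - [[0,0,1.5],[0,0,0],30]
    - [[0,0,1],[0,0,0],30]
    - [[0,0,0],[0,0,0],30]
    - [[0,0,0],[0,0,0],30]

```text
clock: 17.4
tool_pos: [506.4, 119.7, 27.0]
eef_rot: [0.85, 3.024, 0.0]
wrist_force: [0.4, 0.3, -0.9]
width: 0.412
grasp_force: 31.0
```

Run:
```python
from h import *
to((506,120,26),58.5)
```

```text
t 17.4 pos [506.4 119.7  27. ] zaxis [ 0.  0. -1.] yawY 58.6 F [ 0.4  0.3 -0.9] w 0.412 g 31.0 | shift [0.5 0.1 1. ] az 0.001964492233158921
```

Lower 1.5 mm more, open modestly, then rise.

Call:
drive_tool:
  deltas:
    - [[0,0,1.5],[0,0,0],30]
    - [[0,0,0],[0,0,0],30]
    - [[0,0,0],[0,0,0],55]
    - [[0,0,0],[0,0,0],55]
    - [[0,0,0],[0,0,0],55]
    - [[0,0,0],[0,0,0],55]
    - [[0,0,-5],[0,0,0],55]
    - [[0,0,-10],[0,0,0],55]
    - [[0,0,-15],[0,0,0],55]
    - [[0,0,-20],[0,0,0],55]

```text
clock: 18.4
tool_pos: [505.9, 119.6, 76.0]
eef_rot: [-0.85, -3.023, 0.0]
wrist_force: [0.5, 0.5, 0.4]
width: 0.549
grasp_force: 0.0
```

Call:
drive_tool:
  deltas:
    - [[0,0,-30],[0,0,0],55]
    - [[0,0,-30],[0,0,0],55]
    - [[0,0,-30],[0,0,0],55]
    - [[0,0,-30],[0,0,0],55]
    - [[-20,-20,-20],[0,0,0],55]
    - [[-25,-25,0],[0,0,0],55]
    - [[-25,-25,0],[0,0,0],55]
    - [[-25,-25,0],[0,0,0],55]
    - [[-25,-25,0],[0,0,0],55]
    - [[-25,-25,0],[0,0,0],55]

```text
clock: 19.4
tool_pos: [554.7, -81.0, 216.5]
eef_rot: [0.849, 3.023, -0.0]
wrist_force: [0.3, 0.2, 0.2]
width: 0.553
grasp_force: 0.0
```

Run:
```python
from m import *
im=snap("scene","s6.png");t=snap("top","t6.png")
cv2.imwrite("pics/f.png",np.hstack([cv2.resize(im[100:290,310:500,::-1],(400,400)),cv2.resize(t[180:340,90:250+0,::-1],(400,400))]))
p=[]
for n,i,c in(("scene",im,(385,230)),("top",t,(222,260))):
    p.append(blob(mask(i,"red",n=="top"),c,45)[1])
print(p,tri(*p));to((512,142.7,30))
```

```text
[array([382.49698795, 227.19879518]), array([221.49607843, 264.51372549])] (array([504.60042419, 120.54598311,   7.90950354]), np.float64(1.553621251193787))
t 19.5 pos [555.5 -83.8 216.1] zaxis [ 0.002 -0.002 -1.   ] yawY 58.4 F [-0.3  0.7  0.2] w 0.549 g 0.0 | shift [156.3 170.3 185.6] az None
```

View pics/f.png

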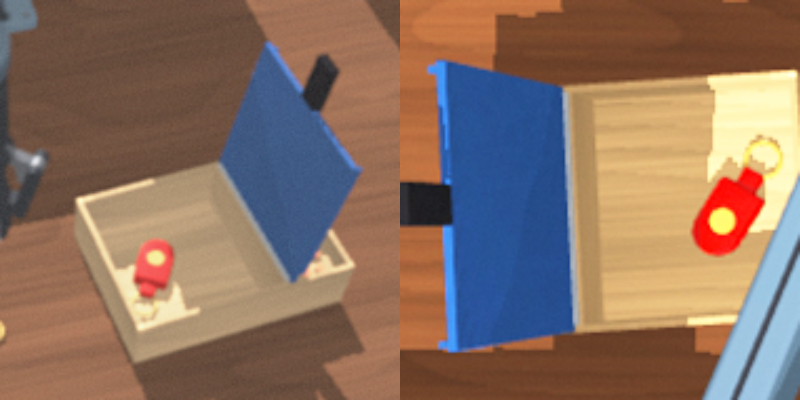

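The fob lies flat on the well floor at left (153,268) and right (728,215), with its measured height matching the floor. The flap is open and the arm is clear.

```bash
python3 -c "
from cell import manip
print(manip.sign_off())"
```

```text
the job is handed in; nothing more can be done
None
```

The blue flap stands open past upright (about 1.7 rad), the red fob lies flat on the lower tier's floor, and I handed the job in at about 19.5 s with the arm clear of everything; no verdict came back.

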